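# Shut the test-fixture hood and start it with the spring-return key

### The arm

A 6-joint arm with a two-finger parallel gripper is mounted at the origin on the work surface. World frame = base frame: x ahead of the robot, y to its left, z up, the work surface at z = 0. Lengths are in m, angles in rad, forces in N, time in s.
With the tool pointing down it reaches from about 0.425 to 1.125 m from the base axis. Payload 14.9 kg.
Tool frame: the origin (TCP) lies at the very end of the fingers, on their centre line; the grasp point (between the pads) lies 19 mm behind it (arm.grip_depth is the distance from the TCP to the grasp point, in m); z points along the fingers, y is the direction in which the jaws open and shut (so a half turn about z gives the same grasp; the last joint's range is limited). The gripper opens to 91 mm and grips with 3 to 60 N. Pads are 32 mm wide; open, the fingers measure 118 mm over their backs; the gripper's body (76 mm by 178 mm) begins 60 mm behind the grasp point.
Start: joints at [1.107, 0.379, 1.734, -0, 1.028, -0.033], TCP at [0.292, 0.636, 0.214] pointing down, gripper open.
Joint ranges: [-2.77, 2.77], [-0.74, 2.19], [0, 2.66], [-1.06, 4.2], [0.31, 2.87], [-3.08, 3.08]. Speed limits (rad/s): [1.89, 1.89, 2.39, 3.14, 3.14, 3.14].

### API

Orientations are given as a 3x3 rotation matrix whose columns are the frame's x, y, z axes.
In Python, from bench import arm, grab_frame, close_job gives the robot as it stands.
- The arm moves only by the tool carry_out, never from a script. Its arguments are lists of equal length, an entry for each row: "dp": the shift along the tool's x, y, z in units of 0.3 m (1.0 is 0.3 m), a list of three; "dr": the turn, a rotation vector about the tool's x, y, z in units of pi/2 rad (1.0 is pi/2 rad), a list of three. In form: {"dp": [[tx, ty, tz], ...], "dr": [[ax, ay, az], ...]}. A call has 1 to 20 rows; each row is the pose to reach, as a shift and turn from the pose commanded when the call began, along the tool's axes at that moment; what a row does not reach only later rows make up. A row lasts 1/12 s, in which the tool goes at most 41.7 mm and 7.16 degrees, less where a joint would pass 70% of its speed; a pose out of reach is approached as far as the arm can. A call with a number of a shift or a turn outside -1 to 1 is refused whole. A call with a gripper value outside its range is refused whole. "jaw" is the opening, from -1 (shut) to 1 (fully open), so that 0 is half open, set as the call begins (left out, the last holds). The fingers move at their own pace and stop on an object; "grip_force" is the grip in N (left out, the last holds). Time passes only in rows, so rows that repeat a pose let the fingers close. It gives the time, the measured TCP pose, the force and the opening at its end, in the units of the state.
- arm.sense(): the state, without advancing time (a new reading comes with each control period).
- grab_frame(name): name is "side" or "top"; returns a dict with "img" (384x512x3 uint8, blue, green, red), "fovy" (degrees; the focal length in pixels is half the picture's height over the tangent of half this angle, whatever the lens; pixels are square), "cx", "cy" (the principal point, pixels), "world_from_camera" (4x4, takes a point from camera to world coordinates). Camera axes: x right, y up, looking along -z (the intrinsics and any distortion apply to the point x, -y, -z); pixel columns grow to the right and rows downward; lengths in m; the calibration is good to about 2 mm. A picture is of the moment at which its call begins. There is no depth.
- close_job(): hands the job in, once; it reports no verdict.
The state is a dict: "time": time; "joints": joint angles; "qd": joint speeds; "tau": joint torques, N m; "ee_pos": TCP position; "orientation": TCP orientation; "contact_force": force on the tool from outside, world axes, zero at the start; "wrist_torque": the same for the moment, N m; "finger_gap": opening from 0.0 (shut) to 1.0 (fully open).
Only numpy, scipy, OpenCV 4.12 (cv2) and the standard library are available. Lean on these libraries where they do the work, as an engineer would, in place of code of your own. Each camera call takes 0.05 s, during which the arm holds its last target. There are 200 camera calls.

### The job

The board is already loaded in the test fixture. Shut the clear hood fully, without slamming it; only then turn the key clockwise from OFF through RUN as far as it goes to START, hold it there for about a second, and let it spring back to RUN and leave it there, not turned back towards OFF. Leave the spool, multimeter, cutters and parts tray where they are.

Things in the scene. Friction and masses are not known exactly. Their poses are not given: they have to be found in the camera images.
- fixture: Board test fixture: dark steel open-topped box, fixed to the bench, 160 (x) x 200 (y) x 70 mm high, walls 6 mm, a blue circuit board inside well below the rim. Origin: centre of its underside. x points from its front to the hinge side, z up. It stands on the bench left or right of the key box and varies in yaw.
- hood (a joint): Hood angle in rad: 0 = shut flat on the box, grows as it opens upward; starts about 0.95 to 1.3. The hinge is stiff (about 0.3 N m friction, no spring): the hood stays where it is left and has to be pushed all the way down; 2 to 6 N at its front half is enough.
- hood_hinge (a point): Point on the hood's hinge axis, mid-length: in the fixture's frame x = +80, y = 0, z = 70.5 mm. The hinge axis runs along the fixture's y.
- hood_tab (a point): Middle of the upper face of the orange tab at the hood's free front edge, 171 mm from the hinge axis and 8 mm above the hood's underside (the hinge axis lies in the plane of the underside). The hood is a flat clear plate with orange border, 160 x 200 x 8 mm, 0.25 kg; the tab is in its plane, 8 mm thick, 70 mm wide and sticks out 21 mm beyond the plate. Nothing stands up from the hood's upper face.
- console: Key-switch box: grey, fixed to the bench, 120 (x) x 140 (y) x 60 mm high, the key standing upright in the middle of its flat top. Origin: centre of its underside; z up. Coloured dots around the key, 38 mm from its axis: white = OFF (towards the box's +x), green = RUN, yellow = START. Nothing else stands more than 4 mm above the top. It varies in place and yaw.
- key_grip (a point): Point on the key's vertical turning axis, at mid-height of the key's head, 90 mm above the box's underside. The head is a red upright plate 44 mm wide (22 mm each side of the axis), 6 mm thick and 32 mm high (z 74 to 106 mm above the underside of the box), with a white band on the end that points to the dots. Below it is a steel barrel, radius 14 mm, up to 68 mm above the underside. This point's x axis runs along the plate to the white end and turns with the key.
- key_barrel (a joint): How far the lock is turned clockwise (seen from above) from OFF, in rad: 0 = OFF, 0.70 = RUN (its stop). Friction only (0.06 N m): stays where it is left. Starts at OFF (0 to 0.06).
- key (a joint): Further clockwise turn of the key beyond the barrel, in rad: 0 = at rest, 0.75 = START (its stop). A spring pushes it back to 0 (0.10 N m at 0, 0.18 N m at START). Turning the key first takes the barrel from OFF to RUN, then winds this spring. Total turn of the head from OFF = key_barrel + key, 1.45 rad at START. At OFF the white end points along the box's +x.
- spool: Metal solder spool, 54 mm diameter, 50 mm high, standing; bystander. Origin: centre of its underside.
- multimeter: Orange handheld meter lying flat, 190 x 90 x 50 mm; bystander. Origin: centre of its underside.
- cutters: Red-handled side cutters lying flat, about 140 x 60 x 12 mm; bystander. Origin: at the pivot, on the bench.
- parts_tray: Grey open tray with small red parts, 60 x 100 x 22 mm; bystander. Origin: centre of its underside.
There are look-alikes about, which are no part of the job. Several things look just like the console: the one meant starts nearest to the robot's base.

How it is judged:
By the outcome, as a careful person would: the job done as asked, in the order asked, and still so for the second after the job is handed in, with the robot touching nothing.
It also fails if it takes over 61 s, if anything falls off the work surface, if the arm or the gripper's body presses on something with over 40 N, if the wrist force passes 120 N, or if a joint passes its speed limit or range.

## Working session

There is one attempt and no reset: what is moved stays moved. The work goes in short steps, Python scripts to look and compute and a tool call to move; the robot and the scene stay as the last step left them, time stands still between calls to the robot, and variables do not carry over. Pictures are saved under pics/ and viewed, about 8 in all and at most 12, crops included, and the job is handed in when it is done.

Besides the shell and the picture viewer there is one more tool, called after "Call:" as a command line: name --argument value ..., lists and objects as JSON in quotes. carry_out: Moves the arm, as the interface text tells. Its arguments: {"type":"object","properties":{"dp":{"type":"array","items":{"type":"array","items":{"type":"number","minimum":-1,"maximum":1}}},"dr":{"type":"array","items":{"type":"array","items":{"type":"number","minimum":-1,"maximum":1}}},"jaw":{"type":"number"},"grip_force":{"type":"number"}},"required":["dp","dr"]}

```bash
ls; mkdir -p pics
python3 - <<'E'
from bench import arm, grab_frame
import cv2, numpy as np, pickle
for n in ("top","side"):
    f=grab_frame(n); pickle.dump(f,open(f"pics/{n}0.pkl","wb")); cv2.imwrite(f"pics/{n}0.png",f["img"])
    print(n,{k:(np.round(v,4).tolist() if not isinstance(v,str) else v) for k,v in f.items() if k!="img"})
s=arm.sense(); print({k:np.round(v,3).tolist() for k,v in s.items()}); print([a for a in dir(arm) if a[0]!='_'])
E
```

```text
pics
top {'fovy': 55.4541, 'cx': 253.6054, 'cy': 198.5996, 'world_from_camera': [[0.008, 0.9975, -0.0704, 0.5014], [-0.9999, 0.0072, -0.0118, -0.0981], [-0.0113, 0.0705, 0.9974, 1.3699], [0.0, 0.0, 0.0, 1.0]]}
side {'fovy': 52.2984, 'cx': 256.1069, 'cy': 191.4279, 'world_from_camera': [[0.948, 0.1806, -0.262, 0.1652], [-0.3176, 0.5893, -0.7429, -1.306], [0.0203, 0.7875, 0.616, 1.121], [0.0, 0.0, 0.0, 1.0]]}
{'time': 0.1, 'joints': [1.107, 0.379, 1.735, -0.0, 1.028, -0.033], 'qd': [-0.001, -0.001, -0.001, -0.001, -0.001, 0.002], 'tau': [0.001, -76.504, -43.529, 0.065, 0.04, -0.0], 'ee_pos': [0.292, 0.636, 0.213], 'orientation': [[-0.909, 0.418, -0.0], [0.418, 0.909, -0.001], [0.0, -0.001, -1.0]], 'contact_force': [-0.006, -0.938, 0.004], 'wrist_torque': [-0.015, -0.052, -0.034], 'finger_gap': 1.0}
['MotionError', 'grip_depth', 'sense']
```

View pics/top0.png

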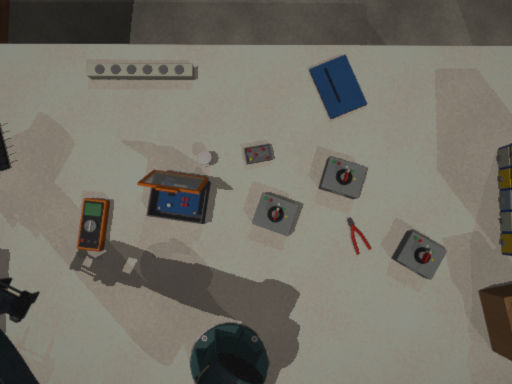

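View pics/side0.png

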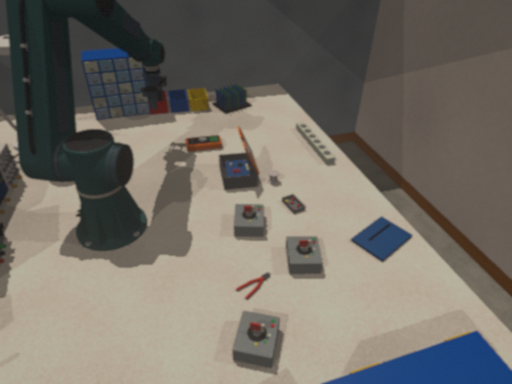

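The top view shows the fixture near (178,203), with the hood open on its far (+x) side. The nearest console is at (277,213), with look-alikes at (344,177) and (420,254). I'll enlarge crops of both views.

Run:
```python
import cv2,numpy as np
t=cv2.imread("pics/top0.png"); s=cv2.imread("pics/side0.png")
def crop(im,x0,y0,w,h,k):
    c=cv2.resize(im[y0:y0+h,x0:x0+w],None,fx=k,fy=k,interpolation=cv2.INTER_CUBIC)
    for x in range((x0+9)//10*10,x0+w,10):
        cv2.line(c,((x-x0)*k,0),((x-x0)*k,5),(0,0,255),1)
        if x%20==0: cv2.putText(c,str(x),((x-x0)*k,14),0,.35,(0,0,255),1)
    for y in range((y0+9)//10*10,y0+h,10):
        cv2.line(c,(0,(y-y0)*k),(5,(y-y0)*k),(0,0,255),1); 
        if y%20==0: cv2.putText(c,str(y),(6,(y-y0)*k+4),0,.35,(0,0,255),1)
    return c
cv2.imwrite("pics/ct.png",crop(t,130,160,180,85,4))
cv2.imwrite("pics/cs.png",crop(s,210,120,75,125,5)[:, :])
```

```text
(no output)
```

View pics/ct.png

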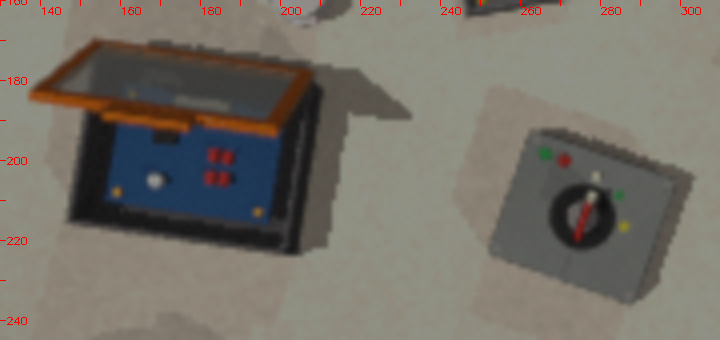

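View pics/cs.png

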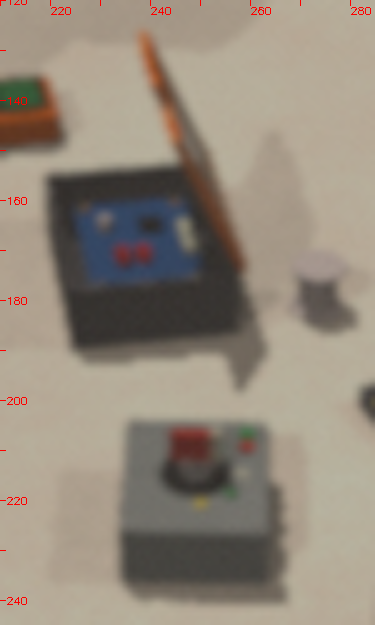

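The crops give clear corners. Top view: console top corners at about (265,192), (299,206), (288,235) and (252,223), white dot at (279,204). The hood tab is on the lower edge near (167,191), so the hinge is the far edge. Next I'll fit the geometry in both views.

```bash
cat > h.py <<'E'
import numpy as np, pickle, cv2
from scipy.optimize import least_squares
def proj(f,P):
    W=np.array(f["world_from_camera"]); P=np.atleast_2d(P)
    c=(P-W[:3,3])@W[:3,:3]; F=192/np.tan(np.radians(f["fovy"]/2))
    return np.c_[f["cx"]+F*c[:,0]/-c[:,2], f["cy"]-F*c[:,1]/-c[:,2]]
def place(p,L):
    c,s=np.cos(p[2]),np.sin(p[2]); L=np.atleast_2d(L)
    return np.c_[p[0]+c*L[:,0]-s*L[:,1],p[1]+s*L[:,0]+c*L[:,1],L[:,2]]
def hood(th,pts): # u from hinge toward front, y, height n above underside
    u,y,n=np.atleast_2d(pts).T
    return np.c_[.08-u*np.cos(th)+n*np.sin(th),y,.0705+u*np.sin(th)+n*np.cos(th)]
E
cat > fit.py <<'E'
from h import *
T,S=[pickle.load(open(f"pics/{n}0.pkl","rb")) for n in("top","side")]
ct=lambda x,y:[130+(x+.5)/4-.5,160+(y+.5)/4-.5]; cs=lambda x,y:[210+(x+.5)/5-.5,120+(y+.5)/5-.5]
con=[(T,ct(540,130),(.06,.07,.06)),(T,ct(678,183),(.06,-.07,.06)),(T,ct(633,302),(-.06,-.07,.06)),(T,ct(488,253),(-.06,.07,.06)),
 (T,ct(596,176),(.038,0,.06)),(S,cs(127,422),(-.06,.07,.06)),(S,cs(268,425),(.06,.07,.06)),(S,cs(271,533),(.06,-.07,.06)),(S,cs(122,530),(-.06,-.07,.06)),(S,cs(271,583),(.06,-.07,0)),(S,cs(125,580),(-.06,-.07,0))]
def r(p): return np.concatenate([proj(f,place(p,L))[0]-px for f,px,L in con])
a=least_squares(r,[.5,-.15,0],loss="soft_l1"); print("console",a.x.round(4)); print(r(a.x).reshape(-1,2).round(1).tolist())
fx=[(T,ct(70,220),(-.08,.1,.07)),(T,ct(298,252),(-.08,-.1,.07)),(S,cs(47,177),(-.08,.1,.07)),(S,cs(75,348),(-.08,-.1,0)),(S,cs(242,330),(.08,-.1,0))]
hd=[(T,ct(30,95),(.15,.1,.004)),(T,ct(278,133),(.15,-.1,.004)),(T,ct(97,40),(0,.1,.008)),(T,ct(313,70),(0,-.1,.008)),(T,ct(103,115),(.171,.035,.004)),(T,ct(188,130),(.171,-.035,.004)),(S,cs(140,32),(.15,.1,.004)),(S,cs(240,270),(0,-.1,.004))]
def g(p): return np.concatenate([proj(f,place(p,L))[0]-px for f,px,L in fx]+[proj(f,place(p,hood(p[3],L)))[0]-px for f,px,L in hd])
b=least_squares(g,[.55,.1,0,1.1],loss="soft_l1"); print("fixture",b.x.round(4)); print(g(b.x).reshape(-1,2).round(1).tolist())
for m,p in(("tab",hood(b.x[3],(.171,0,.008))),("shut tab",hood(0,(.171,0,.008))),("hinge",[[.08,0,.0705]])): print(m,place(b.x,p).round(4))
np.save("p.npy",np.r_[a.x,b.x])
E
python3 fit.py
```

```text
console [ 0.5407 -0.1614 -0.3284]
[[-2.1, -0.7], [0.3, -1.2], [0.7, 0.8], [-0.1, 0.0], [0.3, -0.1], [0.2, -1.0], [0.3, -1.1], [0.1, -0.0], [-0.5, 0.0], [-0.4, 0.8], [-0.8, 0.9]]
fixture [ 0.5967  0.1915 -0.1312  1.123 ]
[[-1.2, 0.7], [-2.9, 0.5], [-0.3, -1.0], [-0.3, 0.4], [-0.1, 0.6], [0.6, 0.4], [0.1, -0.5], [-0.9, -0.5], [0.2, -0.4], [0.2, 0.4], [0.8, -0.3], [0.6, 1.9], [1.4, 0.1]]
tab [[0.6098 0.1898 0.2281]]
shut tab [[0.5065 0.2034 0.0785]]
hinge [[0.6761 0.181  0.0705]]
```

```bash
sed -i 's/(\.15,/(.1605,/g; s/(\.171,\.035/(.1815,.035/; s/(\.171,-\.035/(.1815,-.035/' fit.py
cat >> fit.py <<'E'
t=cv2.resize(T["img"][160:245,130:310],None,fx=4,fy=4,interpolation=cv2.INTER_CUBIC)
s=cv2.resize(S["img"][120:245,210:285],None,fx=4,fy=4,interpolation=cv2.INTER_CUBIC)
def box(dx,dy,z): return np.array([(dx,dy,z),(dx,-dy,z),(-dx,-dy,z),(-dx,dy,z)])
def draw(im,f,o,P,c):
    q=((proj(f,P)-o+.5)*4-.5).round().astype(int); cv2.polylines(im,[q],True,c,1)
for im,f,o in((t,T,(130,160)),(s,S,(210,120))):
    for z in(0,.06): draw(im,f,o,place(a.x,box(.06,.07,z)),(255,255,0))
    draw(im,f,o,place(a.x,[(-.022,0,.106),(.022,0,.106),(.022,0,.074),(-.022,0,.074)]),(255,0,255))
    for z in(0,.07): draw(im,f,o,place(b.x,box(.08,.1,z)),(0,255,255))
    draw(im,f,o,place(b.x,hood(b.x[3],[(.0005,.1,.008),(.1605,.1,.008),(.1605,.035,.008),(.1815,.035,.008),(.1815,-.035,.008),(.1605,-.035,.008),(.1605,-.1,.008),(.0005,-.1,.008)])),(0,255,0))
out=np.zeros((860,720,3),np.uint8); out[:340]=t; out[350:850,:300]=s; cv2.imwrite("pics/ov.png",np.hstack([cv2.resize(out[:340],None,fx=.7,fy=.7),np.zeros((238,1,3),np.uint8)]) if 0 else np.hstack([np.vstack([cv2.resize(t,None,fx=.69,fy=.69),np.zeros((500-235,497,3),np.uint8)]),s]))
E
python3 fit.py
```

```text
console [ 0.5407 -0.1614 -0.3284]
[[-2.1, -0.7], [0.3, -1.2], [0.7, 0.8], [-0.1, 0.0], [0.3, -0.1], [0.2, -1.0], [0.3, -1.1], [0.1, -0.0], [-0.5, 0.0], [-0.4, 0.8], [-0.8, 0.9]]
fixture [ 0.5967  0.1895 -0.1306  1.1444]
[[-0.6, 0.7], [-2.3, 0.5], [-0.2, -0.8], [-0.2, 0.6], [0.0, 0.8], [0.0, 0.5], [0.1, -0.4], [-0.3, -0.5], [0.7, -0.4], [-0.2, 0.4], [0.6, -0.3], [0.4, 0.1], [1.6, 0.3]]
tab [[0.6132 0.1873 0.2295]]
shut tab [[0.5065 0.2013 0.0785]]
hinge [[0.6761 0.1791 0.0705]]
```

View pics/ov.png

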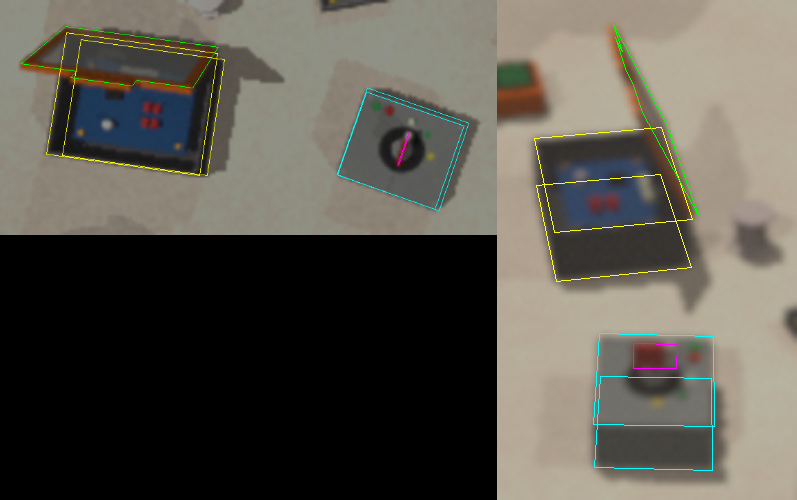

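The overlay agrees with both images to about 1 px (2 mm). Next is a small helper that converts world targets to move units.

```bash
cat >> h.py <<'E'
def mv(targets,base=None):
    """targets: (x,y,z,psi) psi=world angle of tool y, tool down. prints dp, dr relative to base (or the measured pose)"""
    from bench import arm
    from scipy.spatial.transform import Rotation as R
    def rot(a): return np.array([[-np.sin(a),np.cos(a),0],[np.cos(a),np.sin(a),0],[0,0,-1]])
    if base is None:
        s=arm.sense(); p0,R0=np.array(s["ee_pos"]),np.array(s["orientation"])
        print("t",round(s["time"],2),"pos",p0.round(4),"psi",np.arctan2(R0[1,1],R0[0,1]).round(3),"tilt",R0[:,2].round(4),"F",np.round(s["contact_force"],2),"q",np.round(s["joints"],2),"gap",s["finger_gap"])
    else: p0,R0=np.array(base[:3]),rot(base[3])
    for t in targets:
        print((R0.T@(np.array(t[:3])-p0)/.3).round(3).tolist(),(R.from_matrix(R0.T@rot(t[3])).as_rotvec()/(np.pi/2)).round(3).tolist())
E
python3 -c "
from h import *
mv([(.50,.41,.31,-.13)])
mv([(.70,.179,.31,-.13)],(.50,.41,.31,-.13))"
```

```text
t 0.1 pos [0.2922 0.6358 0.2134] psi 1.14 tilt [-4.e-04 -8.e-04 -1.e+00] F [-0.01 -0.94  0.  ] q [ 1.11  0.38  1.73 -0.    1.03 -0.03] gap 0.9998775201974026
[-0.944, -0.395, -0.322] [-0.001, 0.0, 0.809]
[-0.677, 0.761, 0.0] [0.0, 0.0, 0.0]
```

Call:
carry_out --dp '[[-0.944, -0.395, -0.322], [-0.944, -0.395, -0.322], [-0.944, -0.395, -0.322], [-0.944, -0.395, -0.322], [-0.944, -0.395, -0.322], [-0.944, -0.395, -0.322], [-0.944, -0.395, -0.322], [-0.944, -0.395, -0.322], [-0.944, -0.395, -0.322], [-0.944, -0.395, -0.322], [-0.944, -0.395, -0.322], [-0.944, -0.395, -0.322]]' --dr '[[0, 0, 0.809], [0, 0, 0.809], [0, 0, 0.809], [0, 0, 0.809], [0, 0, 0.809], [0, 0, 0.809], [0, 0, 0.809], [0, 0, 0.809], [0, 0, 0.809], [0, 0, 0.809], [0, 0, 0.809], [0, 0, 0.809]]' --jaw -1

```text
time: 1.1
ee_pos: [0.5, 0.41, 0.3102]
orientation: [[0.129, 0.992, -0.0], [0.992, -0.129, -0.0], [-0.0, -0.0, -1.0]]
contact_force: [0.3, 0.4, 1.0]
finger_gap: 0.159
```

Call:
carry_out --dp '[[-0.677, 0.761, 0], [-0.677, 0.761, 0], [-0.677, 0.761, 0], [-0.677, 0.761, 0], [-0.677, 0.761, 0], [-0.677, 0.761, 0], [-0.677, 0.761, 0], [-0.677, 0.761, 0], [-0.677, 0.761, 0], [-0.677, 0.761, 0.2], [-0.677, 0.761, 0.35], [-0.677, 0.761, 0.35], [-0.677, 0.761, 0.35]]' --dr '[[0, 0, 0], [0, 0, 0], [0, 0, 0], [0, 0, 0], [0, 0, 0], [0, 0, 0], [0, 0, 0], [0, 0, 0], [0, 0, 0], [0, 0, 0], [0, 0, 0], [0, 0, 0], [0, 0, 0]]'

```text
time: 2.18
ee_pos: [0.6963, 0.1796, 0.1996]
orientation: [[0.127, 0.992, -0.008], [0.992, -0.127, -0.002], [-0.003, -0.008, -1.0]]
contact_force: [-0.2, -0.4, -1.6]
finger_gap: -0.0
```

Run:
```python
from h import *
p=np.load("p.npy")[3:]
ths=[1.25,1.144,1.08,1.0,.92,.84,.76,.68,.6,.52,.44,.36,.3,.24,.18,.12,.08,.04,.02,0,-.02]
L=[]
for th in ths:
    c=hood(th,(.135,0,.008))+[[.0135,0,0]]; w=place(p,c)[0]; L.append((*w,p[2])); print(th,w.round(4))
mv(L)
```

```text
1.25 [0.6548 0.1819 0.2011]
1.144 [0.6413 0.1836 0.1967]
1.08 [0.6333 0.1847 0.1933]
1.0 [0.6238 0.1859 0.1884]
0.92 [0.6147 0.1871 0.1828]
0.84 [0.606  0.1883 0.1764]
0.76 [0.5979 0.1893 0.1693]
0.68 [0.5903 0.1903 0.1616]
0.6 [0.5834 0.1912 0.1533]
0.52 [0.5772 0.1921 0.1445]
0.44 [0.5717 0.1928 0.1352]
0.36 [0.567  0.1934 0.1255]
0.3 [0.5639 0.1938 0.118 ]
0.24 [0.5613 0.1941 0.1104]
0.18 [0.5592 0.1944 0.1025]
0.12 [0.5575 0.1946 0.0946]
0.08 [0.5567 0.1948 0.0893]
0.04 [0.556  0.1948 0.0839]
0.02 [0.5558 0.1949 0.0812]
0 [0.5556 0.1949 0.0785]
-0.02 [0.5555 0.1949 0.0758]
t 2.18 pos [0.6963 0.1796 0.1996] psi -0.127 tilt [-0.0082 -0.0017 -1.    ] F [-0.19 -0.36 -1.6 ] q [0.22 0.43 1.69 0.   1.03 0.35] gap -4.942328568689484e-06
[-0.01, -0.138, -0.004] [-0.005, 0.002, 0.002]
[-0.01, -0.184, 0.011] [-0.005, 0.002, 0.002]
[-0.01, -0.21, 0.023] [-0.005, 0.002, 0.002]
[-0.01, -0.242, 0.039] [-0.005, 0.002, 0.002]
[-0.009, -0.273, 0.058] [-0.005, 0.002, 0.002]
[-0.009, -0.302, 0.08] [-0.005, 0.002, 0.002]
[-0.009, -0.329, 0.104] [-0.005, 0.002, 0.002]
[-0.009, -0.354, 0.13] [-0.005, 0.002, 0.002]
[-0.009, -0.377, 0.157] [-0.005, 0.002, 0.002]
[-0.009, -0.397, 0.187] [-0.005, 0.002, 0.002]
[-0.008, -0.416, 0.218] [-0.005, 0.002, 0.002]
[-0.008, -0.431, 0.25] [-0.005, 0.002, 0.002]
[-0.008, -0.442, 0.275] [-0.005, 0.002, 0.002]
[-0.008, -0.45, 0.301] [-0.005, 0.002, 0.002]
[-0.008, -0.457, 0.327] [-0.005, 0.002, 0.002]
[-0.008, -0.462, 0.354] [-0.005, 0.002, 0.002]
[-0.008, -0.465, 0.372] [-0.005, 0.002, 0.002]
[-0.008, -0.467, 0.39] [-0.005, 0.002, 0.002]
[-0.008, -0.468, 0.399] [-0.005, 0.002, 0.002]
[-0.008, -0.468, 0.408] [-0.005, 0.002, 0.002]
[-0.008, -0.469, 0.417] [-0.005, 0.002, 0.002]
```

Run:
```python
from h import *
p=np.load("p.npy")[3:]
ths=np.r_[1.25,1.2,1.144:.6:-.04]
mv([(*place(p,hood(th,(.135,0,.008))+[[.0135,0,0]])[0],-.13) for th in ths],(.7,.1795,.205,-.13))
```

```text
[-0.012, -0.151, 0.013] [0.0, 0.0, 0.0]
[-0.012, -0.172, 0.019] [0.0, 0.0, 0.0]
[-0.012, -0.196, 0.028] [0.0, 0.0, 0.0]
[-0.012, -0.213, 0.034] [0.0, 0.0, 0.0]
[-0.012, -0.229, 0.042] [0.0, 0.0, 0.0]
[-0.012, -0.245, 0.05] [0.0, 0.0, 0.0]
[-0.012, -0.261, 0.059] [0.0, 0.0, 0.0]
[-0.012, -0.276, 0.068] [0.0, 0.0, 0.0]
[-0.012, -0.291, 0.078] [0.0, 0.0, 0.0]
[-0.012, -0.306, 0.089] [0.0, 0.0, 0.0]
[-0.012, -0.32, 0.1] [0.0, 0.0, 0.0]
[-0.012, -0.334, 0.112] [0.0, 0.0, 0.0]
[-0.012, -0.347, 0.124] [0.0, 0.0, 0.0]
[-0.012, -0.36, 0.137] [0.0, 0.0, 0.0]
[-0.012, -0.372, 0.15] [0.0, 0.0, 0.0]
[-0.012, -0.384, 0.164] [0.0, 0.0, 0.0]
```

Call:
carry_out --dp '[[-0.012, -0.08, 0.013], [-0.012, -0.15, 0.013], [-0.012, -0.172, 0.019], [-0.012, -0.196, 0.028], [-0.012, -0.213, 0.034], [-0.012, -0.229, 0.042], [-0.012, -0.245, 0.05], [-0.012, -0.261, 0.059], [-0.012, -0.276, 0.068], [-0.012, -0.291, 0.078]]' --dr '[[0, 0, 0], [0, 0, 0], [0, 0, 0], [0, 0, 0], [0, 0, 0], [0, 0, 0], [0, 0, 0], [0, 0, 0], [0, 0, 0], [0, 0, 0]]'

```text
time: 3.02
ee_pos: [0.6128, 0.1868, 0.1819]
orientation: [[0.13, 0.991, 0.0], [0.991, -0.13, 0.0], [0.0, 0.0, -1.0]]
contact_force: [0.1, 0.4, 1.5]
finger_gap: 0.007
```

Run:
```python
from h import *
from bench import arm,grab_frame
p=np.load("p.npy")[3:]
th=.904; base=(*place(p,hood(th,(.135,0,.008))+[[.0135,0,0]])[0],-.13); print(np.round(base,4))
mv([base])
cv2.imwrite("pics/s1.png",cv2.resize(grab_frame("side")["img"][90:250,180:340],None,fx=3.5,fy=3.5))
ths=np.r_[.864:.2:-.04]
mv([(*place(p,hood(t,(.135,0,.008))+[[.0135,0,0]])[0],-.13) for t in ths],base)
```

```text
[ 0.6129  0.1874  0.1815 -0.13  ]
t 3.02 pos [0.6128 0.1868 0.1819] psi -0.131 tilt [ 2.e-04  1.e-04 -1.e+00] F [0.12 0.37 1.52] q [0.26 0.33 1.87 0.   0.94 0.39] gap 0.007229482057880019
[0.002, -0.0, 0.001] [0.0, -0.0, -0.001]
[0.0, -0.015, 0.011] [0.0, 0.0, 0.0]
[0.0, -0.029, 0.022] [0.0, 0.0, 0.0]
[0.0, -0.042, 0.033] [0.0, 0.0, 0.0]
[0.0, -0.056, 0.046] [0.0, 0.0, 0.0]
[0.0, -0.068, 0.059] [0.0, 0.0, 0.0]
[0.0, -0.081, 0.072] [0.0, 0.0, 0.0]
[0.0, -0.092, 0.086] [0.0, 0.0, 0.0]
[0.0, -0.103, 0.1] [0.0, 0.0, 0.0]
[0.0, -0.114, 0.114] [0.0, 0.0, 0.0]
[0.0, -0.124, 0.129] [0.0, 0.0, 0.0]
[0.0, -0.133, 0.145] [0.0, 0.0, 0.0]
[0.0, -0.142, 0.161] [0.0, 0.0, 0.0]
[0.0, -0.15, 0.177] [0.0, 0.0, 0.0]
[0.0, -0.157, 0.193] [0.0, 0.0, 0.0]
[0.0, -0.164, 0.21] [0.0, 0.0, 0.0]
[0.0, -0.17, 0.227] [0.0, 0.0, 0.0]
[0.0, -0.175, 0.244] [0.0, 0.0, 0.0]
```

View pics/s1.png

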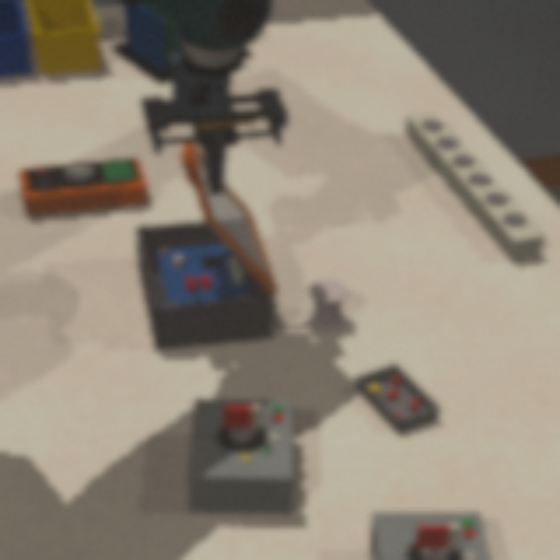

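The hood has swung down: its free edge is near (190,150) and the fingers are behind it on its upper face. I'll keep following the arc.

Call:
carry_out --dp '[[0, -0.015, 0.011], [0, -0.029, 0.022], [0, -0.042, 0.033], [0, -0.056, 0.046], [0, -0.068, 0.059], [0, -0.081, 0.072], [0, -0.092, 0.086], [0, -0.103, 0.1], [0, -0.114, 0.114], [0, -0.124, 0.129], [0, -0.133, 0.145], [0, -0.142, 0.161], [0, -0.15, 0.177], [0, -0.157, 0.193], [0, -0.164, 0.21], [0, -0.17, 0.227], [0, -0.175, 0.244]]' --dr '[[0, 0, 0], [0, 0, 0], [0, 0, 0], [0, 0, 0], [0, 0, 0], [0, 0, 0], [0, 0, 0], [0, 0, 0], [0, 0, 0], [0, 0, 0], [0, 0, 0], [0, 0, 0], [0, 0, 0], [0, 0, 0], [0, 0, 0], [0, 0, 0], [0, 0, 0]]'

```text
time: 4.48
ee_pos: [0.5607, 0.1937, 0.1084]
orientation: [[0.13, 0.991, -0.0], [0.991, -0.13, -0.0], [-0.0, -0.0, -1.0]]
contact_force: [-0.2, -0.5, 1.3]
finger_gap: 0.006
```

Run:
```python
from h import *
p=np.load("p.npy")[3:]
th=.224; base=(*place(p,hood(th,(.135,0,.008))+[[.0135,0,0]])[0],-.13); print(np.round(base,4))
mv([base])
ths=[.2,.17,.14,.11,.08,.06,.04,.02,0,-.02]
mv([(*place(p,hood(t,(.135,0,.008))+[[.0135,0,0]])[0],-.13) for t in ths],base)
```

```text
[ 0.5607  0.1942  0.1083 -0.13  ]
t 4.48 pos [0.5607 0.1937 0.1084] psi -0.131 tilt [-1.e-04 -0.e+00 -1.e+00] F [-0.22 -0.47  1.26] q [ 0.29  0.36  1.99 -0.    0.79  0.42] gap 0.006186579108281172
[0.002, -0.0, 0.0] [-0.0, 0.0, -0.0]
[0.0, -0.003, 0.01] [0.0, 0.0, 0.0]
[0.0, -0.006, 0.024] [0.0, 0.0, 0.0]
[0.0, -0.009, 0.037] [0.0, 0.0, 0.0]
[0.0, -0.012, 0.05] [0.0, 0.0, 0.0]
[0.0, -0.014, 0.063] [0.0, 0.0, 0.0]
[0.0, -0.015, 0.072] [0.0, 0.0, 0.0]
[0.0, -0.016, 0.081] [0.0, 0.0, 0.0]
[0.0, -0.017, 0.09] [0.0, 0.0, 0.0]
[0.0, -0.017, 0.099] [0.0, 0.0, 0.0]
[0.0, -0.018, 0.108] [0.0, 0.0, 0.0]
```

Call:
carry_out --dp '[[0, -0.003, 0.01], [0, -0.006, 0.02], [0, -0.009, 0.03], [0, -0.011, 0.04], [0, -0.012, 0.05], [0, -0.013, 0.058], [0, -0.014, 0.065], [0, -0.015, 0.072], [0, -0.016, 0.079], [0, -0.016, 0.085], [0, -0.017, 0.09], [0, -0.017, 0.094], [0, -0.017, 0.097], [0, -0.017, 0.1], [0, -0.017, 0.1]]' --dr '[[0, 0, 0], [0, 0, 0], [0, 0, 0], [0, 0, 0], [0, 0, 0], [0, 0, 0], [0, 0, 0], [0, 0, 0], [0, 0, 0], [0, 0, 0], [0, 0, 0], [0, 0, 0], [0, 0, 0], [0, 0, 0], [0, 0, 0]]'

```text
time: 5.73
ee_pos: [0.5559, 0.1943, 0.0788]
orientation: [[0.13, 0.991, -0.0], [0.991, -0.13, -0.0], [-0.0, -0.0, -1.0]]
contact_force: [-0.2, -0.3, 0.2]
finger_gap: 0.004
```

Call:
carry_out --dp '[[0, 0, 0.002], [0, 0, 0.004], [0, 0, 0.006], [0, 0, 0.008], [0, 0, 0.008], [0, 0, 0.008]]' --dr '[[0, 0, 0], [0, 0, 0], [0, 0, 0], [0, 0, 0], [0, 0, 0], [0, 0, 0]]'

```text
time: 6.23
ee_pos: [0.556, 0.1944, 0.0784]
orientation: [[0.13, 0.991, -0.001], [0.991, -0.13, -0.0], [-0.0, -0.0, -1.0]]
contact_force: [-15.1, -4.7, 36.2]
finger_gap: 0.004
```

Run:
```python
from h import *
from bench import grab_frame
mv([])
a=grab_frame("side")["img"][110:250,200:300];b=grab_frame("top")["img"][150:250,120:260]
cv2.imwrite("pics/s2.png",np.hstack([cv2.resize(a,(400,560)),cv2.resize(b,(392,560))[:, :]]) if 0 else np.hstack([cv2.resize(a,(360,504)),np.vstack([cv2.resize(b,(420,300)),np.zeros((204,420,3),np.uint8)])]))
```

```text
t 6.23 pos [0.556  0.1944 0.0784] psi -0.131 tilt [-5.e-04 -2.e-04 -1.e+00] F [-15.08  -4.74  36.15] q [ 0.3   0.4   2.01 -0.    0.73  0.43] gap 0.003520589907124394
```

View pics/s2.png

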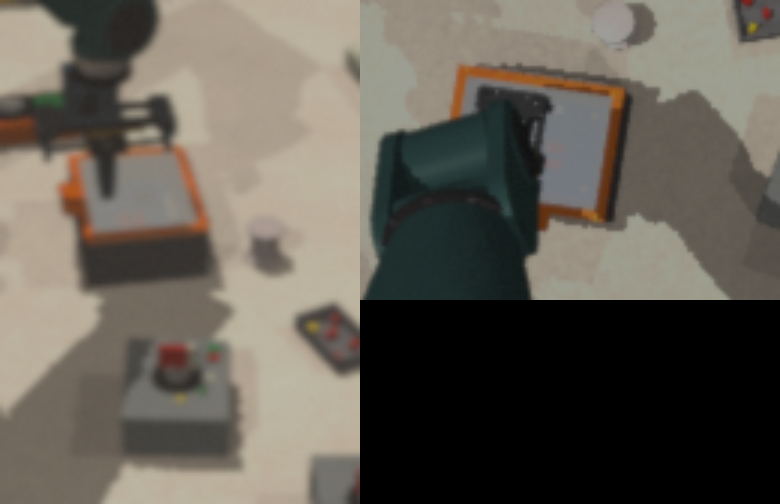

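The hood lies flat on the box. The push stopped at z 0.0784 m with 36 N, which matches the shut height of 0.0785 m. Now I'll lift off and refine the key position from the first images.

Call:
carry_out --dp '[[0, 0, -0.02], [0, 0, -0.1], [0, 0, -0.22], [0, 0, -0.35], [0, 0, -0.45], [0, 0, -0.5], [0, 0, -0.5]]' --dr '[[0, 0, 0], [0, 0, 0], [0, 0, 0], [0, 0, 0], [0, 0, 0], [0, 0, 0], [0, 0, 0]]'

```text
time: 6.92
ee_pos: [0.5578, 0.1949, 0.2307]
orientation: [[0.13, 0.991, 0.006], [0.991, -0.13, 0.002], [0.003, 0.006, -1.0]]
contact_force: [-0.0, 0.4, 0.1]
finger_gap: 0.005
```

Run:
```python
from h import *
p=np.load("p.npy")[:3]
for n in("top","side"):
    f=pickle.load(open(f"pics/{n}0.pkl","rb")); im=f["img"].astype(int)
    c=proj(f,place(p,[0,0,.09]))[0]; x0,y0=(c-14).astype(int)
    w=im[y0:y0+29,x0:x0+29]; m=((w[...,2]-np.maximum(w[...,0],w[...,1]))>50)
    ys,xs=np.nonzero(m); print(n,"axis proj",c.round(1),"n",m.sum(),"red centroid",xs.mean()+x0,ys.mean()+y0,"x",xs.min()+x0,xs.max()+x0,"y",ys.min()+y0,ys.max()+y0)
    d=np.c_[xs,ys]-[xs.mean(),ys.mean()]; print(np.degrees(np.arctan2(*np.linalg.svd(d)[2][0][::-1])))
    print("plate", proj(f,place(p,[(-.022,0,.106),(.022,0,.106),(.022,0,.074),(-.022,0,.074),(.015,0,.106)])).round(1).tolist())
mv([(.5407,-.1614,.225,1.22)],(.556,.1949,.225,-.13))
```

```text
top axis proj [275.9 213.3] n 20 red centroid 274.15 211.05 x 270 277 y 199 219
76.60083583053304
plate [[274.1, 219.2], [278.2, 207.1], [277.7, 207.6], [273.7, 219.3], [277.6, 209.0]]
side axis proj [249.1 208.6] n 13 red centroid 248.3846153846154 206.69230769230768 x 245 259 y 206 209
9.845733319109273
plate [[243.7, 205.5], [254.6, 205.7], [254.5, 211.7], [243.7, 211.5], [252.9, 205.7]]
[-1.184, 0.103, 0.0] [0.0, 0.0, -0.859]
```

Call:
carry_out --dp '[[-0.95, 0.08, 0], [-0.95, 0.08, 0], [-0.95, 0.08, 0], [-0.95, 0.08, 0], [-0.95, 0.08, 0], [-0.95, 0.08, 0], [-0.95, 0.08, 0], [-0.95, 0.08, 0], [-0.95, 0.08, 0], [-0.95, 0.08, 0], [-0.95, 0.08, 0], [-0.95, 0.08, 0], [-0.95, 0.08, 0], [-0.95, 0.08, 0]]' --dr '[[0, 0, -0.86], [0, 0, -0.86], [0, 0, -0.86], [0, 0, -0.86], [0, 0, -0.86], [0, 0, -0.86], [0, 0, -0.86], [0, 0, -0.86], [0, 0, -0.86], [0, 0, -0.86], [0, 0, -0.86], [0, 0, -0.86], [0, 0, -0.86], [0, 0, -0.86]]' --jaw 0.4

```text
time: 8.08
ee_pos: [0.5422, -0.0913, 0.2257]
orientation: [[-0.938, 0.345, -0.001], [0.345, 0.938, 0.0], [0.001, -0.0, -1.0]]
contact_force: [0.1, 0.3, -0.4]
finger_gap: 0.699
```

Run:
```python
from h import *
mv([(.5407,-.1614,.225,1.22),(.5407,-.1614,.12,1.22),(.5407,-.1614,.076,1.22)])
```

```text
t 8.08 pos [ 0.5422 -0.0913  0.2257] psi 1.218 tilt [-1.e-03  2.e-04 -1.e+00] F [ 0.09  0.31 -0.41] q [-0.21  0.13  2.03 -0.    0.98 -1.43] gap 0.6993069781098095
[-0.076, -0.221, 0.002] [-0.0, -0.001, -0.001]
[-0.076, -0.221, 0.352] [-0.0, -0.001, -0.001]
[-0.077, -0.221, 0.499] [-0.0, -0.001, -0.001]
```

Call:
carry_out --dp '[[-0.076, -0.221, 0], [-0.076, -0.221, 0], [-0.076, -0.221, 0.1], [-0.076, -0.221, 0.2], [-0.076, -0.221, 0.3], [-0.076, -0.221, 0.38], [-0.076, -0.221, 0.44], [-0.076, -0.221, 0.48], [-0.076, -0.221, 0.5], [-0.076, -0.221, 0.5], [-0.076, -0.221, 0.5]]' --dr '[[0, 0, 0], [0, 0, 0], [0, 0, 0], [0, 0, 0], [0, 0, 0], [0, 0, 0], [0, 0, 0], [0, 0, 0], [0, 0, 0], [0, 0, 0], [0, 0, 0]]'

```text
time: 9.0
ee_pos: [0.5415, -0.1616, 0.0771]
orientation: [[-0.939, 0.344, 0.0], [0.344, 0.939, -0.0], [-0.0, -0.0, -1.0]]
contact_force: [-0.1, -0.3, -0.1]
finger_gap: 0.699
```

Call:
carry_out --dp '[[0, 0, 0], [0, 0, 0], [0, 0, 0], [0, 0, 0], [0, 0, 0], [0, 0, 0], [0, 0, 0], [0, 0, 0], [0, 0, 0], [0, 0, 0]]' --dr '[[0, 0, 0], [0, 0, 0], [0, 0, 0], [0, 0, 0], [0, 0, 0], [0, 0, 0], [0, 0, 0], [0, 0, 0], [0, 0, 0], [0, 0, 0]]' --jaw -1 --grip_force 15

```text
time: 9.83
ee_pos: [0.5409, -0.1622, 0.0765]
orientation: [[-0.939, 0.343, -0.001], [0.343, 0.939, -0.001], [0.0, -0.001, -1.0]]
contact_force: [-4.3, -8.9, 1.9]
finger_gap: 0.065
```

Run:
```python
from h import *
from bench import arm,grab_frame
mv([]); s=arm.sense(); print(np.round(s["wrist_torque"],3), "gap mm",s["finger_gap"]*91)
a=grab_frame("side")["img"][160:250,205:305];b=grab_frame("top")["img"][150:250,120:310]
cv2.imwrite("pics/s3.png",cv2.resize(a,None,fx=6,fy=6,interpolation=cv2.INTER_CUBIC))
```

```text
t 9.83 pos [ 0.5409 -0.1622  0.0765] psi 1.221 tilt [-7.0e-04 -1.2e-03 -1.0e+00] F [-4.28 -8.86  1.87] q [-0.33  0.38  2.06 -0.    0.71 -1.55] gap 0.0651836462984346
[-1.586  0.696 -0.03 ] gap mm 5.931711813157548
```

View pics/s3.png

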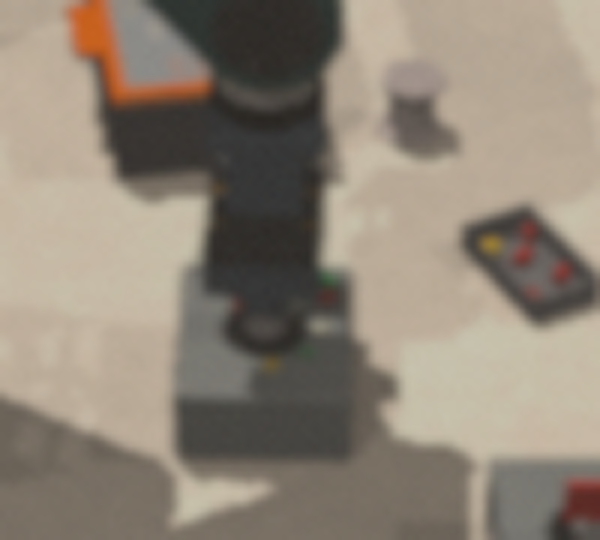

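The key plate is gripped, with a 5.9 mm gap, and there is only about 10 N of side load. I'll shift slightly to centre it and turn to near RUN.

Call:
carry_out --dp '[[0, -0.003, 0], [0, -0.003, 0], [0, -0.003, 0], [0, -0.003, 0], [0, -0.003, 0], [0, -0.003, 0], [0, -0.003, 0], [0, -0.003, 0], [0, -0.003, 0], [0, -0.003, 0], [0, -0.003, 0], [0, -0.003, 0]]' --dr '[[0, 0, 0], [0, 0, 0], [0, 0, 0.04], [0, 0, 0.08], [0, 0, 0.13], [0, 0, 0.18], [0, 0, 0.23], [0, 0, 0.28], [0, 0, 0.33], [0, 0, 0.37], [0, 0, 0.4], [0, 0, 0.4]]' --grip_force 40 --jaw -1

```text
time: 10.93
ee_pos: [0.5408, -0.1623, 0.0765]
orientation: [[-0.556, 0.831, -0.0], [0.831, 0.556, -0.0], [-0.0, -0.0, -1.0]]
contact_force: [-0.7, -0.9, 0.6]
finger_gap: 0.067
```

Run:
```python
from h import *
from bench import arm
mv([]); s=arm.sense(); print(np.round(s["wrist_torque"],3), "F tool",(np.array(s["orientation"]).T@s["contact_force"]).round(2), "gap mm",s["finger_gap"]*91)
```

```text
t 10.93 pos [ 0.5408 -0.1623  0.0765] psi 0.59 tilt [-1.e-04 -1.e-04 -1.e+00] F [-0.67 -0.87  0.6 ] q [-0.33  0.38  2.06 -0.    0.71 -0.92] gap 0.06727056045827597
[-0.205  0.173 -0.067] F tool [-0.34 -1.04 -0.6 ] gap mm 6.1216210017031125
```

Forces are tiny, and the 0.067 N m of torque matches the barrel friction. Now on to START.

Call:
carry_out --dp '[[0, 0, 0], [0, 0, 0], [0, 0, 0], [0, 0, 0], [0, 0, 0], [0, 0, 0], [0, 0, 0], [0, 0, 0], [0, 0, 0], [0, 0, 0], [0, 0, 0], [0, 0, 0], [0, 0, 0]]' --dr '[[0, 0, 0.04], [0, 0, 0.08], [0, 0, 0.13], [0, 0, 0.18], [0, 0, 0.23], [0, 0, 0.28], [0, 0, 0.33], [0, 0, 0.38], [0, 0, 0.42], [0, 0, 0.46], [0, 0, 0.48], [0, 0, 0.5], [0, 0, 0.5]]'

```text
time: 12.02
ee_pos: [0.5409, -0.1623, 0.0765]
orientation: [[0.192, 0.981, 0.0], [0.981, -0.192, -0.0], [-0.0, 0.0, -1.0]]
contact_force: [0.4, -1.2, 1.8]
finger_gap: 0.061
```

Run:
```python
from h import *
from bench import arm
mv([]); s=arm.sense(); print(np.round(s["wrist_torque"],3), "F tool",(np.array(s["orientation"]).T@s["contact_force"]).round(2), "gap mm",s["finger_gap"]*91)
```

```text
t 12.02 pos [ 0.5409 -0.1623  0.0765] psi -0.193 tilt [ 0.e+00 -1.e-04 -1.e+00] F [ 0.41 -1.22  1.76] q [-0.33  0.38  2.06 -0.    0.71 -0.14] gap 0.06073083775808966
[-0.235  0.102  0.165] F tool [-1.12  0.64 -1.76] gap mm 5.526506235986159
```

Torque of +0.165 N m is close to the 0.18 N m expected at START. I'll creep onto the stop.

Call:
carry_out --dp '[[0, 0, 0], [0, 0, 0], [0, 0, 0], [0, 0, 0]]' --dr '[[0, 0, 0.01], [0, 0, 0.02], [0, 0, 0.03], [0, 0, 0.03]]'

```text
time: 12.35
ee_pos: [0.5409, -0.1624, 0.0765]
orientation: [[0.238, 0.971, -0.0], [0.971, -0.238, -0.0], [-0.0, 0.0, -1.0]]
contact_force: [-0.6, -1.1, 0.8]
finger_gap: 0.064
```

Run:
```python
from h import *
from bench import arm
mv([]); s=arm.sense(); print(np.round(s["wrist_torque"],3), "F tool",(np.array(s["orientation"]).T@s["contact_force"]).round(2), "gap mm",s["finger_gap"]*91)
```

```text
t 12.35 pos [ 0.5409 -0.1624  0.0765] psi -0.24 tilt [-0.e+00 -3.e-04 -1.e+00] F [-0.56 -1.09  0.78] q [-0.33  0.38  2.06 -0.    0.71 -0.09] gap 0.06410040144990273
[-0.274  0.039  0.955] F tool [-1.19 -0.29 -0.78] gap mm 5.833136531941149
```

At the stop, torque has jumped to 0.95 N m. I'll hold for about a second, then guide the key back to just short of RUN.

Call:
carry_out --dp '[[0, 0, 0], [0, 0, 0], [0, 0, 0], [0, 0, 0], [0, 0, 0], [0, 0, 0], [0, 0, 0], [0, 0, 0], [0, 0, 0], [0, 0, 0], [0, 0, 0], [0, 0, 0], [0, 0, 0], [0, 0, 0], [0, 0, 0], [0, 0, 0], [0, 0, 0], [0, 0, 0], [0, 0, 0], [0, 0, 0]]' --dr '[[0, 0, 0], [0, 0, 0], [0, 0, 0], [0, 0, 0], [0, 0, 0], [0, 0, 0], [0, 0, 0], [0, 0, 0], [0, 0, 0], [0, 0, 0], [0, 0, 0], [0, 0, -0.06], [0, 0, -0.13], [0, 0, -0.2], [0, 0, -0.27], [0, 0, -0.33], [0, 0, -0.38], [0, 0, -0.41], [0, 0, -0.43], [0, 0, -0.43]]'

```text
time: 14.02
ee_pos: [0.5409, -0.1623, 0.0766]
orientation: [[-0.421, 0.907, 0.0], [0.907, 0.421, 0.0], [0.0, 0.0, -1.0]]
contact_force: [-0.4, -1.8, 0.8]
finger_gap: 0.066
```

Run:
```python
from h import *
from bench import arm
mv([]); s=arm.sense(); print(np.round(s["wrist_torque"],3), "F tool",(np.array(s["orientation"]).T@s["contact_force"]).round(2), "gap mm",s["finger_gap"]*91)
```

```text
t 14.02 pos [ 0.5409 -0.1623  0.0766] psi 0.435 tilt [ 1.e-04  3.e-04 -1.e+00] F [-0.38 -1.76  0.84] q [-0.33  0.38  2.06  0.    0.71 -0.77] gap 0.06554570665745531
[-0.383  0.028  0.095] F tool [-1.44 -1.08 -0.84] gap mm 5.964659305828433
```

Call:
carry_out --dp '[[0, 0, 0], [0, 0, 0], [0, 0, 0], [0, 0, 0], [0, 0, 0], [0, 0, 0], [0, 0, 0], [0, 0, -0.04], [0, 0, -0.12], [0, 0, -0.25], [0, 0, -0.38], [0, 0, -0.5], [0, 0, -0.6], [0, 0, -0.6]]' --dr '[[0, 0, 0], [0, 0, 0], [0, 0, 0], [0, 0, 0], [0, 0, 0], [0, 0, 0], [0, 0, 0], [0, 0, 0], [0, 0, 0], [0, 0, 0], [0, 0, 0], [0, 0, 0], [0, 0, 0], [0, 0, 0]]' --jaw 0.3

```text
time: 15.18
ee_pos: [0.5435, -0.1632, 0.2639]
orientation: [[-0.421, 0.907, 0.009], [0.907, 0.421, -0.003], [-0.006, 0.007, -1.0]]
contact_force: [0.8, -0.6, 0.2]
finger_gap: 0.649
```

Run:
```python
from h import *
mv([(.42,-.40,.256,.436)])
```

```text
t 15.18 pos [ 0.5435 -0.1632  0.2639] psi 0.435 tilt [ 0.0087 -0.0029 -1.    ] F [ 0.81 -0.6   0.2 ] q [-0.33  0.11  1.98  0.    1.05 -0.77] gap 0.648725378656392
[-0.543, -0.706, 0.025] [0.004, 0.004, -0.001]
```

Call:
carry_out --dp '[[-0.54, -0.7, 0], [-0.54, -0.7, 0], [-0.54, -0.7, 0], [-0.54, -0.7, 0], [-0.54, -0.7, 0], [-0.54, -0.7, 0], [-0.54, -0.7, 0], [-0.54, -0.7, 0], [-0.54, -0.7, 0], [-0.54, -0.7, 0]]' --dr '[[0, 0, 0], [0, 0, 0], [0, 0, 0], [0, 0, 0], [0, 0, 0], [0, 0, 0], [0, 0, 0], [0, 0, 0], [0, 0, 0], [0, 0, 0]]'

```text
time: 16.02
ee_pos: [0.4188, -0.3971, 0.2567]
orientation: [[-0.421, 0.907, 0.0], [0.907, 0.421, 0.0], [0.0, 0.0, -1.0]]
contact_force: [-0.4, 0.4, 0.3]
finger_gap: 0.648
```

Run:
```python
from h import *
from bench import grab_frame
p=np.load("p.npy")
f=grab_frame("top"); s=grab_frame("side")
t=cv2.resize(f["img"][140:250,60:310],None,fx=3,fy=3,interpolation=cv2.INTER_CUBIC)
z=cv2.resize(f["img"][185:240,245:305],None,fx=5,fy=5,interpolation=cv2.INTER_CUBIC); y=cv2.resize(s["img"][130:250,205:305],(225,270),interpolation=cv2.INTER_CUBIC)
o=np.zeros((605,750,3),np.uint8); o[:330]=t; o[330:605,:300]=z; o[330:600,310:535]=y
cv2.imwrite("pics/end.png",o[:600])
for a in(0,.7,.81): print(a,(proj(f,place((p[0],p[1],p[2]-a),[(.022,0,.106),(-.022,0,.106)])).round(1)).tolist())
```

```text
0 [[278.2, 207.1], [274.1, 219.2]]
0.7 [[281.6, 209.9], [270.7, 216.4]]
0.81 [[281.9, 210.5], [270.4, 215.8]]
```

View pics/end.png

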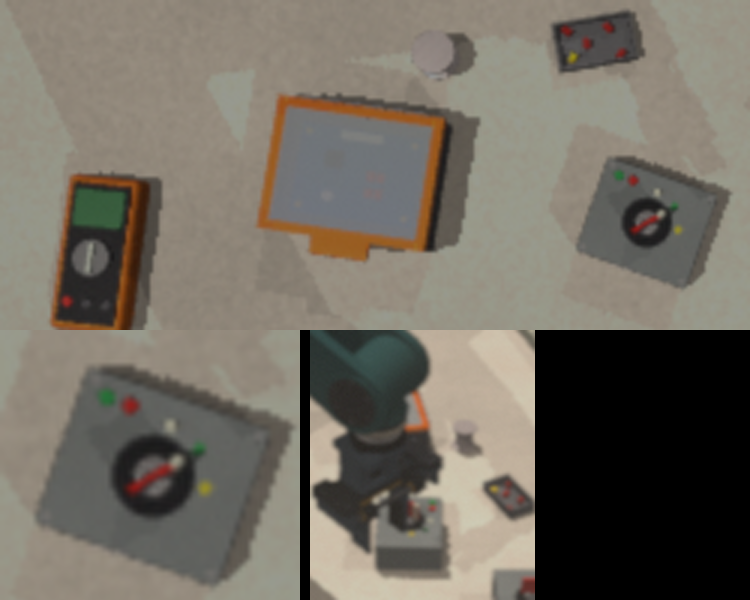

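The final picture shows the hood flat on the box. The key runs from about (270.6,217) to (281,211), pointing at the green RUN dot as predicted. The spool, tray and meter haven't moved.

```bash
python3 -c "
from bench import close_job
print(close_job())"
```

```text
the job is handed in; nothing more can be done
None
```

I shut the hood, turned the key to START and held it, let it return to RUN, and handed the job in at about 16 s of robot time.

- **Hood:** I pushed it down along its arc at no more than about 0.5 rad/s, slower at the end. The fingers stopped at z = 0.0784 m against an expected shut height of 0.0785 m. The last press peaked at about 36 N vertically (about 39 N in all), more than the 2 to 6 N needed. It was made with the fingertips, and I lifted off straight afterwards. The final picture shows the hood flat on the box.
- **Key:** I gripped it and turned it clockwise to the START stop, where the torque jumped from 0.17 to 0.95 N m. I held it there for about 1.1 s. I then guided it back to about 0.1 rad before RUN and opened the jaws so the spring finished the return.
- **Last checks:** The top view shows the white end at the green RUN dot, within about 1 px of the position predicted for RUN. The arm is clear of everything. The spool, tray and multimeter look unmoved; the cutters weren't in the final crop, but the arm never went near the bench there.

One reading disagreed: while turning towards RUN, the wrist torque had the opposite sign to what barrel friction should give (−0.07 N m). I put this down to sensor offset or grip twist, and the later readings were consistent.

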